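Lock the tapping head onto the small keg

ROBOT

A 6-joint arm with a two-finger parallel gripper is mounted at the origin on a cart in front of the work surface, level with it; the furniture and walls round the work are solid. World frame = base frame: x ahead of the robot, y to its left, z up, the work surface at z = 0. Lengths are in mm, angles in rad, forces in N, time in s.
With the tool pointing down it reaches from about 350 to 775 mm from the base axis. Payload 7.3 kg.
Tool frame: the origin (TCP) lies on the centre line of the jaws, within the pads' length; the fingertips stand 22 mm ahead of it and the grasp point (between the pads) lies 3 mm ahead of it; z points along the fingers, y is the direction in which the jaws open and shut (so a half turn about z gives the same grasp; the last joint's range is limited). The gripper opens to 92 mm and grips with 3 to 60 N. Pads are 19 mm wide; open, the fingers measure 130 mm over their backs; the gripper's body (75 mm by 190 mm) begins 47 mm behind the grasp point.
Start: joints at [1.017, 0.342, 1.524, -0, 1.275, -0.146], TCP at [208.199, 481.975, 211.341] pointing down, gripper open.
Joint ranges: [-2.53, 2.53], [-0.77, 2.02], [0.04, 2.7], [-1, 4.14], [0.28, 2.66], [-3.11, 3.11]. Speed limits (rad/s): [2.57, 2.57, 3.14, 3.14, 3.14, 3.14].

INTERFACE

Orientations are given as [roll, pitch, yaw] about the fixed x, y, z axes, in that order (R = Rz(yaw) Ry(pitch) Rx(roll)).
In Python, from plant import bot gives the robot as it stands.
- The arm moves only by the tool play_rows, never from a script. Its argument "moves" is one flat list of numbers, 5 for each row, row after row: the closure in counts, from 0 (fully open) to 255 (shut), then the shift along the tool's x, y, z in mm, then the turn about the tool's z in degrees. A call has 1 to 8 rows; each row is the pose to reach, as a shift and turn from the pose commanded when the call began, along the tool's axes at that moment; what a row does not reach only later rows make up. A row lasts 1/12 s, in which the tool goes at most 41.7 mm and 7.16 degrees, less where a joint would pass 70% of its speed; a pose out of reach is approached as far as the arm can. A call with a gripper value outside its range is refused whole. The fingers move at their own pace and stop on an object; the grip force is fixed at half the most. Time passes only in rows, so rows that repeat a pose let the fingers close. It gives the time, the measured TCP pose, the force and the opening at its end, in the units of the state.
- bot.get_obs(): the state, without advancing time (a new reading comes with each control period).
- bot.capture(name): name is "scene" or "side" or "wrist"; returns a dict with "color" (420x560x3 uint8, red, green, blue), "fx", "fy", "cx", "cy" (pixels), "k1" (the pictures are not rectified: a ray, as slopes to the right and down, at radius r is drawn at 1 + k1 r^2 times it, then the intrinsics apply), "world_to_cam" (4x4, takes a point from world to camera coordinates); the wrist camera has in their place "T_tool_cam" (4x4, takes a point from camera to tool coordinates, whose origin is the TCP and whose axes are the flange's). Camera axes: x right, y down, z forward; pixel columns grow to the right and rows downward; lengths in mm; the calibration is good to about 2 mm. A picture is of the moment at which its call begins: read the wrist's pose just before it. There is no depth.
- bot.close_job(): hands the job in, once; it reports no verdict.
The state is a dict: "time": time; "joint_positions": joint angles; "dq": joint speeds; "tau": joint torques, N m; "tool_pos": TCP position; "tcp_rot": TCP orientation; "contact_force": force on the tool from outside, world axes, zero at the start; "moment": the same for the moment, N m; "grip_width": finger opening in mm.
Only numpy, scipy, OpenCV 4.12 (cv2) and the standard library are available. Lean on these libraries where they do the work, as an engineer would, in place of code of your own. Each camera call takes 0.05 s, during which the arm holds its last target.

TASK

Put the tapping head on the small keg and lock it: lower it upright into the keg's neck with its two side pins in the two slots, press it down against the sprung valve, and turn it clockwise (seen from above) until it is cammed down tight against its stop, then let go. Leave the tumbler, jigger, beaker and wine glass standing where they are.

Things in the scene. Friction and masses are not known exactly. Their poses are not given: they have to be found in the camera images.
- head_grip (a point): Centre of the black T-bar on top of the tapping head (loose, upright, steel, 0.3 kg, 90 mm high), 80 mm above its underside. The bar is 84 mm long along x, 18 wide, 20 high, on a 14 mm stem free from 51 to 70 mm above the underside. Below: body with two hose stubs along y (40 mm up, reaching 34 mm out), then a flange 80 mm across, its face 22.5 mm up. z up. A half turn makes no difference.
- head_foot (a point): Centre of the head's underside, same axes. The plug under the flange is 48 mm in diameter, its nose tapered to 40 mm. Two round pins, 8 mm thick, stick out of it along +x and -x, below the T-bar's ends, to 33 mm from the axis, their centre line 8 mm above this point.
- keg_mouth (a point): Centre of the mouth of the fixed small steel keg (125 mm across, foot ring 140 mm), in the plane of the neck's top, 125 mm above the counter; neck 86 mm across, opening 53 mm. z up. Locked, the T-bar and pins lie along this x, against the stop (either way round), and the head's underside is 21 mm below this plane. Pressed right down, the flange meets the neck at 22.5 mm.
- slot (a point): One of two like slots in the neck's lip; point in the plane of the neck's top, in the slot's middle, 30 mm from the axis; the other is opposite. As seen from the mouth's centre, 70 degrees counterclockwise of the keg_mouth x axis. Each is 32 degrees wide (the pin has 8 degrees of play each way), reaches 36 mm from the axis and has a small rib below it on the neck's outside. Axes as keg_mouth.
- valve (a joint): Round rubber plug in the neck's middle, sprung up; travel down in m. 0 = up, top 13 mm below the mouth plane; 0.005 when the pins just clear the 6 mm lip and can turn clockwise; ramps under the lip draw the head down over 54 degrees of turn, then run level to the stop at 70 degrees, 0.008. Counterclockwise is blocked. Spring: 3.6 N plus 1.2 N per mm; it lifts an unlocked head.
- tumbler: Plain glass tumbler, 64 mm in diameter, 84 mm high, loose bystander; origin at the centre of its underside, z up.
- jigger: Steel double jigger, 43 mm in diameter, 76 mm high, loose bystander; origin at the centre of its underside, z up.
- cup: Small white beaker, 59 mm in diameter, 69 mm high, loose bystander; origin at the centre of its underside, z up.
- wine_glass: Stemmed wine glass, 62 mm in diameter, 165 mm high, loose bystander; origin at the centre of its underside, z up.

How it is judged:
By the outcome, as a careful person would: the job done as asked, in the order asked, and still so for the second after the job is handed in, with the robot touching nothing.
It also fails if it takes over 48 s, if anything falls off the work surface, if the arm or the gripper's body presses on something with over 40 N, if the wrist force passes 120 N, or if a joint passes its speed limit or range.

## Working session

There is one attempt and no reset: what is moved stays moved. The work goes in short steps, Python scripts to look and compute and a tool call to move; the robot and the scene stay as the last step left them, time stands still between calls to the robot, and variables do not carry over. Pictures are saved under pics/ and viewed, and the job is handed in when it is done.

Besides the shell and the picture viewer there is one more tool, called after "Emit:" by a JSON object that holds its "method" and its "body", one argument or row to a line. play_rows: Moves the arm, as the interface text tells. Its arguments: {"type":"object","properties":{"moves":{"type":"array","items":{"type":"number"}}},"required":["moves"]}

```bash
mkdir -p pics; ls; cat > h.py <<'E'
import numpy as np, cv2, json
from plant import bot
from scipy.spatial.transform import Rotation as R
def snap(name,tag):
    o=bot.get_obs(); d=bot.capture(name)
    d=dict(d)
    cv2.imwrite(f'pics/{tag}.png',d['color'][:,:,::-1])
    if name=='wrist':
        T=np.eye(4);T[:3,:3]=R.from_euler('xyz',o['tcp_rot']).as_matrix();T[:3,3]=o['tool_pos']
        d['cam_to_world']=T@np.array(d['T_tool_cam'])
    else: d['cam_to_world']=np.linalg.inv(np.array(d['world_to_cam']))
    np.save(f'pics/{tag}.npy',d,allow_pickle=True)
    return d
def load(tag): return np.load(f'pics/{tag}.npy',allow_pickle=True).item()
def ray(d,px):
    K=np.array([[d['fx'],0,d['cx']],[0,d['fy'],d['cy']],[0,0,1.]])
    px=np.array(px,float).reshape(-1,2)
    q=cv2.undistortPoints(px.reshape(-1,1,2),K,np.array([d['k1'],0,0,0.]),None).reshape(-1,2) if False else None
    u=(px-[d['cx'],d['cy']])/[d['fx'],d['fy']]
    x=u.copy()
    for _ in range(30): x=u/(1+d['k1']*(x**2).sum(1,keepdims=True))
    C=d['cam_to_world']; v=np.c_[x,np.ones(len(x))]@C[:3,:3].T
    return C[:3,3],v
def onz(d,px,z):
    c,v=ray(d,px); return c+v*((z-c[2])/v[:,2:3])
def proj(d,P):
    P=np.array(P,float).reshape(-1,3); W=np.linalg.inv(d['cam_to_world'])
    p=P@W[:3,:3].T+W[:3,3]; x=p[:,:2]/p[:,2:]; x=x*(1+d['k1']*(x**2).sum(1,keepdims=True))
    return x*[d['fx'],d['fy']]+[d['cx'],d['cy']]
def tri(*dp):
    A=np.zeros((3,3));b=np.zeros(3);L=[]
    for d,p in dp:
        c,v=ray(d,p);v=v[0]/np.linalg.norm(v[0]);M=np.eye(3)-np.outer(v,v);A+=M;b+=M@c;L.append((c,M))
    x=np.linalg.solve(A,b); return x,[np.linalg.norm(M@(x-c)) for c,M in L]
E
python3 - <<'E'
from h import *
for n in ['scene','side','wrist']:
    d=snap(n,n+'0'); print(n,d['fx'],d['cx'],d['cy'],d['k1'],d['cam_to_world'].round(2).tolist())
print(bot.get_obs())
E
```

```text
pics
scene 394.7383262942937 280.032107251939 208.6964680833294 0.026269469541393253 [[0.55, -0.41, 0.73, -319.1], [-0.83, -0.29, 0.47, -540.75], [0.02, -0.87, -0.5, 696.83], [0.0, 0.0, 0.0, 1.0]]
side 518.2237416083972 280.1789239737572 199.80119340895806 0.04187977744940782 [[0.81, -0.38, 0.44, -29.9], [-0.58, -0.53, 0.62, -789.67], [-0.0, -0.76, -0.65, 925.45], [0.0, 0.0, 0.0, 1.0]]
wrist 293.97000304275235 274.7481452159412 206.79060957260936 -0.009593189344859095 [[0.4, 0.87, 0.28, 131.14], [0.92, -0.38, -0.12, 516.07], [-0.0, 0.31, -0.95, 383.52], [0.0, 0.0, 0.0, 1.0]]
{'time': 0.15, 'joint_positions': array([ 1.01700727e+00,  3.42540590e-01,  1.52478295e+00, -8.38932699e-06,
        1.27538389e+00, -1.45991267e-01]), 'dq': array([-8.19721886e-04, -2.85702786e-03, -2.30441841e-03, -8.57738638e-04,
        9.03418233e-05, -2.14787485e-05]), 'tau': array([ 1.01988260e-04, -4.31471229e+01, -2.44353551e+01,  7.16436189e-02,
        5.37759857e-02, -8.42434338e-05]), 'tool_pos': array([208.02145894, 481.69014142, 210.82119155]), 'tcp_rot': array([-3.14048856e+00, -1.54233385e-04,  2.73379722e+00]), 'contact_force': array([0.25419033, 0.01773893, 0.26578487]), 'moment': array([ 0.0083331 , -0.02672965,  0.02729023]), 'grip_width': 91.86259694226676}
```

View pics/scene0.png

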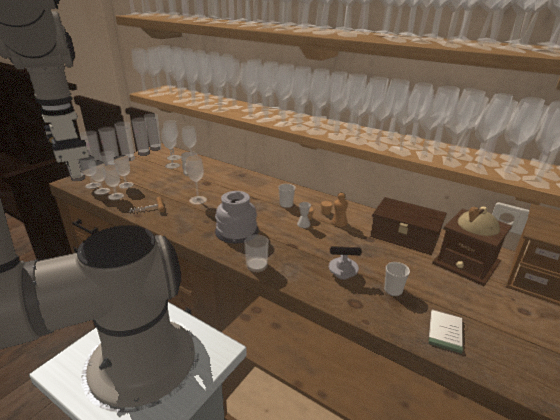

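View pics/side0.png

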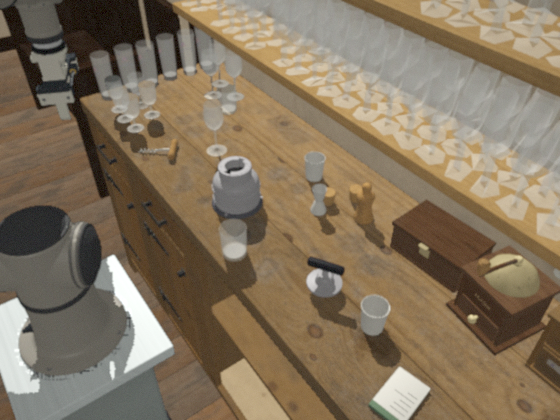

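View pics/wrist0.png

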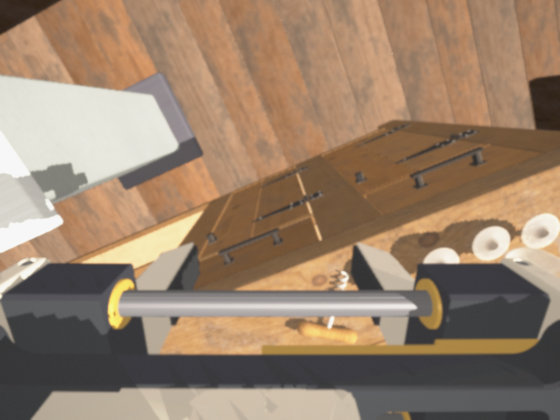

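The scene shows the keg (235,215), head with black T-bar (345,255), tumbler (257,252), beakers (396,278 and 287,195), jigger (305,215) and wine glass (196,175). The wrist camera looks away from all of them. I'll zoom in and triangulate.

```bash
python3 - <<'E'
import cv2, numpy as np
s=cv2.imread('pics/scene0.png');t=cv2.imread('pics/side0.png')
def z(i,x0,y0,w,h,f): return cv2.resize(i[y0:y0+h,x0:x0+w],None,fx=f,fy=f,interpolation=cv2.INTER_CUBIC)
a=np.hstack([z(s,205,180,66,66,6),z(t,205,145,66,66,6)]); b=np.hstack([z(s,315,230,66,50,6),z(t,295,245,66,50,6)])
cv2.imwrite('pics/zk.png',a);cv2.imwrite('pics/zh.png',b)
E
```

```text
(no output)
```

View pics/zk.png

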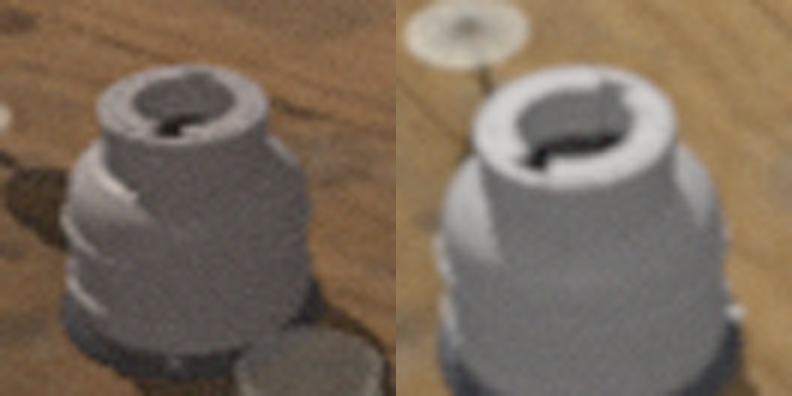

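View pics/zh.png

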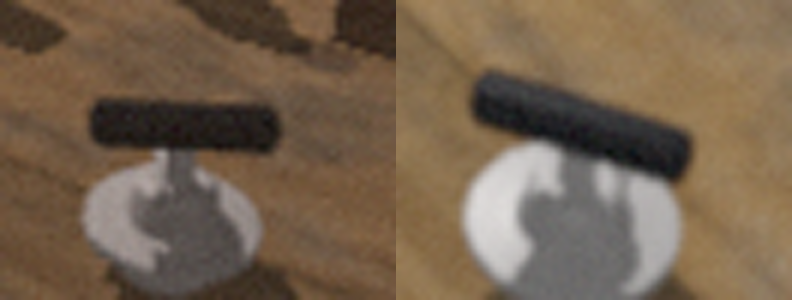

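```bash
python3 - <<'E'
from h import *
s=load('scene0');t=load('side0')
def bar(d,x0,y0,x1,y1,th=60):
    g=d['color'].max(2)[y0:y1,x0:x1]; m=(g<th).astype(np.uint8)
    n,l,st,c=cv2.connectedComponentsWithStats(m); k=1+st[1:,4].argmax()
    ys,xs=np.nonzero(l==k); r=cv2.minAreaRect(np.c_[xs+x0,ys+y0].astype(np.float32))
    return c[k]+[x0,y0],r,st[k,4]
cs,rs,ns=bar(s,325,240,366,258); ct,rt,nt=bar(t,300,250,350,278)
print(cs,rs,ns,ct,rt,nt)
x,e=tri((s,cs),(t,ct));print('bar',x,e)
def ends(r):
    b=cv2.boxPoints(r); L=[(np.linalg.norm(b[i]-b[(i+1)%4]),i) for i in range(2)]
    i=min(L)[1]; p=[(b[i]+b[i+1])/2,(b[(i+2)%4]+b[(i+3)%4])/2]; return sorted(p,key=lambda q:q[0])
E1=[tri((s,a),(t,b)) for a,b in zip(ends(rs),ends(rt))]; print(E1); v=E1[1][0]-E1[0][0]; print(np.linalg.norm(v),np.degrees(np.arctan2(v[1],v[0])))
x,e=tri((s,[235.6,197.1]),(t,[234.8,166.]));print('keg',x,e)
P=onz(t,[[242.3,159.2],[228.2,171.7]],125)-x; print('slots',np.hypot(P[:,0],P[:,1]),np.degrees(np.arctan2(P[:,1],P[:,0])))
# bystanders bases rough
for n,a,b in [('tumbler',[257,266],[233,252]),('beakerR',[395,290],[373,327]),('beakerL',[287,205],[315,177]),('jig',[305,226],[319,212]),('wine',[198,200],[217,151])]:
    print(n,onz(s,a,0)[0].round(),onz(t,b,0)[0].round())
E
```

```text
[345.14027149 250.67873303] ((345.5, 250.5), (7.0, 31.0), 90.0) 221 [326.59911894 266.7753304 ] ((325.5, 266.0), (36.40054702758789, 7.417469501495361), 15.945395469665527) 227
bar [ 501.33583909 -221.26309006   72.31122788] [np.float64(1.21819655915525), np.float64(1.218196559155241)]
[(array([ 476.14170854, -187.70592024,   75.22975496]), [np.float64(0.16861941579838163), np.float64(0.16861941579832102)]), (array([ 516.18537906, -258.52012224,   81.07278361]), [np.float64(0.06694824611113603), np.float64(0.06694824611120698)])]
81.56155795566515 -60.51292009714295
keg [499.96116541 153.01908554 119.55304748] [np.float64(0.2497175477820463), np.float64(0.24971754778202954)]
slots [29.1230312  34.12612423] [  15.50373292 -150.63961847]
tumbler [387. -11.   0.] [390.  -3.   0.]
beakerR [ 514. -365.    0.] [ 517. -364.    0.]
beakerL [730. 109.   0.] [739. 113.   0.]
jig [647. -15.   0.] [654. -12.  -0.]
wine [573. 393.   0.] [575. 391.   0.]
```

Measured so far, roughly: the T-bar is near (497,-223), z about 78, along yaw 119.5°. The keg mouth is near (500,153), z about 120. One slot is at about 20-30°. Next I'll raise the arm and move over the keg to look with the wrist camera.

Emit:
{"method": "play_rows", "body": {
  "moves": [0, -40, -19, -40, 0, 0, -80, -38, -70, 0, 0, -120, -57, -100, 0, 0, -160, -76, -109, 0, 0, -200, -95, -109, 0, 0, -240, -114, -109, 0, 0, -280, -133, -109, 0, 0, -320, -151, -109, 0]
}}

```text
time: 0.82
tool_pos: [409.0, 252.8, 319.5]
tcp_rot: [3.141, 0.001, 2.734]
contact_force: [1.2, 0.1, -0.2]
grip_width: 91.9
```

Emit:
{"method": "play_rows", "body": {
  "moves": [0, -40, -19, 0, 0, 0, -80, -38, 0, 0, 0, -80, -38, 0, 0, 0, -80, -38, 0, 0]
}}

```text
time: 1.15
tool_pos: [467.6, 185.9, 318.2]
tcp_rot: [-3.141, -0.001, 2.729]
contact_force: [-0.4, 0.0, -0.6]
grip_width: 91.4
```

```bash
python3 - <<'E'
from h import *
d=snap('wrist','w1'); o=bot.get_obs(); print(o['time'],o['tool_pos'],o['tcp_rot'],o['joint_positions']); print(d['T_tool_cam'].round(2)); print(proj(d,[[500,153,125],[497,-223,80]]))
E
```

```text
1.2 [466.53620321 187.2980953  318.42454857] [-3.14122654e+00 -1.41076797e-03  2.73142529e+00] [ 2.28839845e-01  2.39457246e-01  1.37427688e+00  5.47975444e-04
  1.52920929e+00 -9.31812531e-01]
[[  -0.     -0.95   -0.31   84.26]
 [   1.     -0.     -0.      0.9 ]
 [   0.     -0.31    0.95 -172.78]
 [   0.      0.      0.      1.  ]]
[[261.46091458 212.61327687]
 [ 52.27267025 289.49639929]]
```

View pics/w1.png

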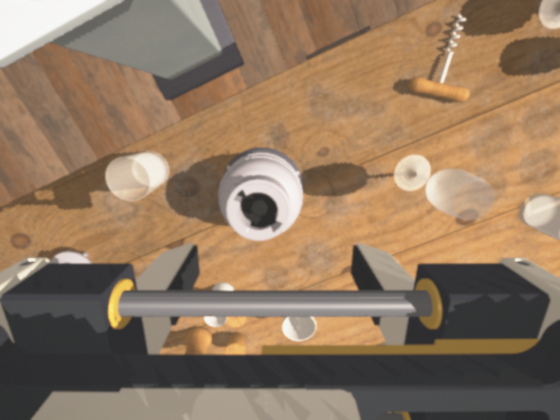

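The wrist view shows the keg mouth at (259,210) with its two slots at about (240,205) and (277,210). I'll zoom in there.

```bash
python3 - <<'E'
import cv2
s=cv2.imread('pics/w1.png'); cv2.imwrite('pics/zw1.png',cv2.resize(s[150:250,205:315],None,fx=6,fy=6,interpolation=cv2.INTER_CUBIC))
E
```

```text
(no output)
```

View pics/zw1.png

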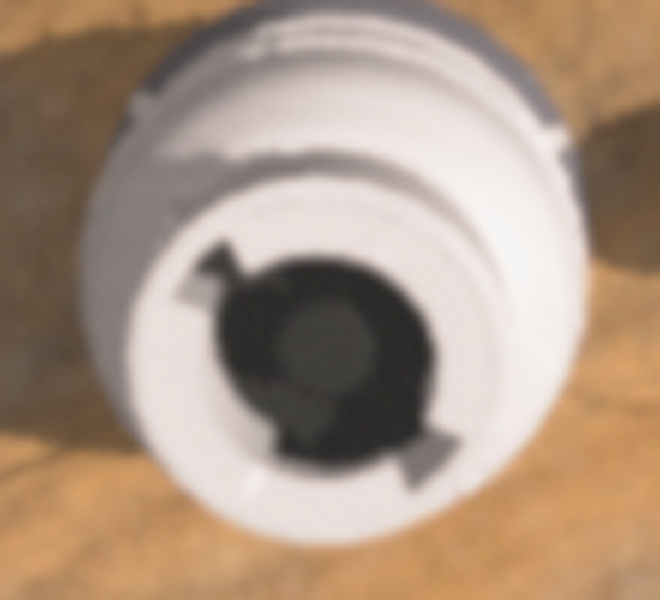

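```bash
cat > slots.py <<'E'
from h import *
def f(tag,x0,y0,k,pts): 
    d=load(tag); q=(np.array(pts,float)+.5)/k-.5+[x0,y0]; return onz(d,q,125)
E
python3 - <<'E'
from slots import *
P=f('w1',205,150,6,[[128,361],[507,361],[317,178],[317,545],[317.5,361],[222,242],[180,295],[460,437],[412,490],[325,256],[328,470]])
print(P.round(1)); print(np.linalg.norm(P[1]-P[0]),np.linalg.norm(P[3]-P[2]))
c=(P[0]+P[1]+P[2]+P[3])/4;print(c)
for p in P[5:9]: v=p-c; print(np.hypot(*v[:2]),np.degrees(np.arctan2(v[1],v[0])))
v=(P[5]+P[6]-P[7]-P[8])/2;print(np.degrees(np.arctan2(v[1],v[0])))
s=load('scene0');t=load('side0');w=load('w1')
print(tri((s,[235.6,197.1]),(t,[234.8,166.]),(w,[257.4,209.7])))
E
```

```text
[[477.6 111.9 125. ]
 [511.  187.9 125. ]
 [457.1 166.9 125. ]
 [534.2 131.3 125. ]
 [494.3 149.9 125. ]
 [461.6 142.4 125. ]
 [468.6 129.  125. ]
 [523.2 171.4 125. ]
 [530.5 156.5 125. ]
 [473.3 161.3 125. ]
 [518.6 141.3 125. ]]
83.00380828005778 84.90098960386058
[494.96821646 149.50379024 125.        ]
34.08352575318841 -167.99244294727185
33.39634278169717 -142.01625447149755
35.709879281440934 37.829855453122676
36.24125506090169 11.147139034855247
-155.38280144954336
(array([496.06670559, 149.15318035, 122.69846408]), [np.float64(0.49549773322718466), np.float64(1.658348987790168), np.float64(1.2076886701646228)])
```

Slot axis is about 24.6° and the mouth centre about (495,149.5). The stereo height of 123 agrees with the given 125. On to viewing the head.

Emit:
{"method": "play_rows", "body": {
  "moves": [0, -16, -34, 0, 5, 0, -32, -70, 0, 11, 0, -48, -106, 0, 17, 0, -64, -142, 0, 23, 0, -80, -178, 0, 29, 0, -96, -214, 0, 35, 0, -112, -250, 0, 37, 0, -130, -286, 0, 37]
}}

```text
time: 1.87
tool_pos: [471.8, -125.8, 319.4]
tcp_rot: [3.141, -0.0, 2.089]
contact_force: [1.4, -0.1, 0.2]
grip_width: 91.7
```

```bash
python3 - <<'E'
from h import *
o=bot.get_obs(); print(o['time'],o['tool_pos'],o['tcp_rot'],o['joint_positions'],o['dq'].round(2))
E
```

```text
1.8667 [ 471.83680902 -125.81404545  319.40125665] [ 3.14077648e+00 -1.32682775e-04  2.08861199e+00] [-4.18192490e-01  2.09543504e-01  1.41053961e+00  7.36767074e-04
  1.52113239e+00 -9.36044532e-01] [-0.91  0.28 -0.35  0.    0.07 -0.96]
```

Emit:
{"method": "play_rows", "body": {
  "moves": [0, -30, -14, 20, 0, 0, -30, -14, 20, 0, 0, -30, -14, 20, 0]
}}

```text
time: 2.12
tool_pos: [474.5, -158.6, 297.9]
tcp_rot: [-3.141, -0.003, 2.087]
contact_force: [1.2, 0.9, 0.6]
grip_width: 92.1
```

```bash
python3 - <<'E'
from h import *
d=snap('wrist','w2'); o=bot.get_obs(); print(o['time'],o['tool_pos'],o['tcp_rot'],o['dq'].round(3)); print(proj(d,[[497,-223,80]]))
i=d['color'][:,:,::-1]; cv2.imwrite('pics/zw2.png',cv2.resize(i[120:300,180:400],None,fx=3.5,fy=3.5,interpolation=cv2.INTER_CUBIC))
E
```

```text
2.1667 [ 474.93545576 -157.73640501  298.81071997] [ 3.14151160e+00 -1.53790931e-03  2.08869385e+00] [ 0.027 -0.021 -0.012  0.     0.003 -0.002]
[[265.92852823 223.67854987]]
```

View pics/zw2.png

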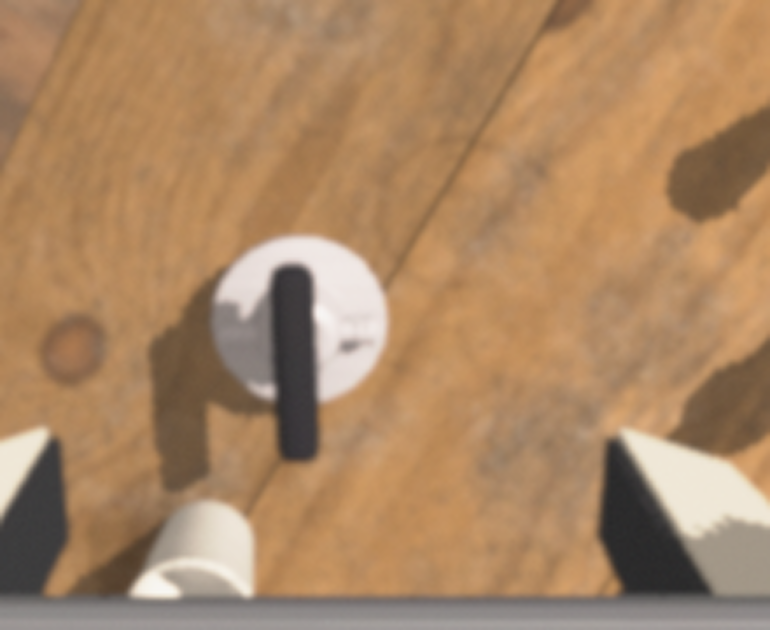

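The bar appears as a dark strip, ends at about (263,195) and (265,252) in the full image, with the flange centred at about (266,211). The near beaker is at lower left (235,280).

```bash
cat > head.py <<'E'
from h import *
def head(tag,x0,y0,x1,y1,th=75):
    d=load(tag); g=cv2.resize(d['color'].max(2)[y0:y1,x0:x1],None,fx=4,fy=4,interpolation=cv2.INTER_CUBIC); m=(g<th).astype(np.uint8)
    n,l,st,c=cv2.connectedComponentsWithStats(m); k=1+st[1:,4].argmax(); ys,xs=np.nonzero(l==k)
    px=(np.c_[xs,ys]+.5)/4-.5+[x0,y0]
    (cx,cy),(w,h),a=cv2.minAreaRect(px.astype(np.float32)); b=cv2.boxPoints(((cx,cy),(w,h),a))
    b=b[np.argsort(b[:,1])]; top=b[:2].mean(0);bot=b[2:].mean(0)
    return d,top,bot,w,h,px.mean(0)
E
python3 - <<'E'
from head import *
d,t,b,w,h,c=head('w2',240,180,285,265); print(t,b,w,h,c)
for zt in (70,90):
    A=onz(d,t,zt)[0];B=onz(d,b,90)[0]; v=A-B; print(zt,A.round(1),B.round(1),np.linalg.norm(v).round(1),((A+B)/2).round(1),np.degrees(np.arctan2(v[1],v[0])))
s=load('scene0');tt=load('side0')
print(tri((s,[345.14,250.68]),(tt,[326.6,266.78]),(d,c)))
q=np.array([[212,320],[388,320],[300,236],[300,404],[300,320]])/3.5+[180,120]
P=onz(d,q,27);print(P.round(1),np.linalg.norm(P[0]-P[1]),np.linalg.norm(P[2]-P[3]))
E
```

```text
[262.51428 196.5816 ] [264.19647 250.41183] 53.85652160644531 10.791606903076172 [263.44374338 223.4679227 ]
70 [ 474.5 -192.9   70. ] [ 513.  -256.5   90. ] 77.0 [ 493.8 -224.7   80. ] 121.22284521859787
90 [ 472.5 -187.5   90. ] [ 513.  -256.5   90. ] 80.0 [ 492.8 -222.    90. ] 120.46505941422686
(array([ 495.19763123, -224.93960002,   78.23871692]), [np.float64(1.9979354926747743), np.float64(2.4645979509055627), np.float64(1.165136601301082)])
[[ 460.2 -243.4   27. ]
 [ 530.1 -203.9   27. ]
 [ 476.1 -189.1   27. ]
 [ 515.2 -260.    27. ]
 [ 495.2 -223.6   27. ]] 80.21187363482146 80.92565068531871
```

Emit:
{"method": "play_rows", "body": {
  "moves": [0, -26, -6, 20, -1, 0, -46, -11, 50, -1, 0, -66, -16, 80, -1, 0, -66, -16, 115, -1, 0, -66, -16, 145, -1, 0, -66, -16, 165, -1, 0, -66, -16, 168, -1, 0, -66, -16, 168, -1]
}}

```text
time: 2.83
tool_pos: [494.1, -222.4, 131.0]
tcp_rot: [-3.141, -0.001, 2.108]
contact_force: [0.4, 0.0, 1.0]
grip_width: 92.0
```

```bash
python3 - <<'E'
from h import *
d=snap('wrist','w3'); o=bot.get_obs(); print(o['time'],o['tool_pos'],o['tcp_rot'],o['dq'].round(3)); print(proj(d,[[494,-223,90]]))
E
```

```text
2.8833 [ 494.84172495 -223.23471722  132.31454339] [3.14062284e+00 1.14676934e-03 2.10777307e+00] [-0.011 -0.021 -0.026 -0.001  0.003 -0.002]
[[273.43591301 225.81304986]]
```

View pics/w3.png

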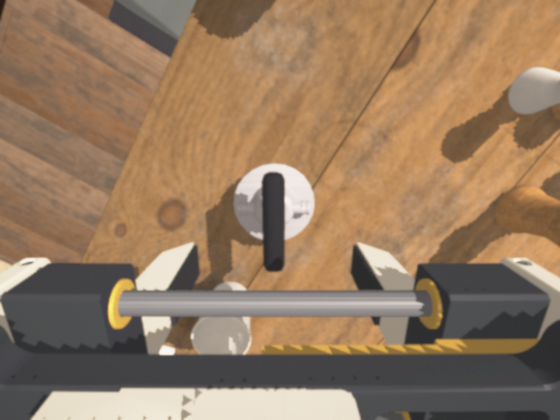

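The bar sits between the fingers at (273,172)-(273,270), with the beaker clear at (222,330). I'll measure again from here.

```bash
python3 - <<'E'
from head import *
d,t,b,w,h,c=head('w3',245,160,300,280,65); print(t,b,w,h,c)
P=[]
for zt in (70,90):
    A=onz(d,t,zt)[0];B=onz(d,b,90)[0]; v=A-B; print(zt,A.round(1),B.round(1),np.linalg.norm(v).round(1),((A+B)/2).round(1),np.degrees(np.arctan2(v[1],v[0])))
d2,t2,b2,*_,c2=head('w2',240,180,285,265)
print(tri((d,b),(d2,b2))); print(tri((d,t),(d2,t2)))
E
```

```text
[272.15695 173.60399] [272.77426 269.90448] 96.30250549316406 19.323320388793945 [272.33017076 223.64096316]
70 [ 474.1 -191.5   70. ] [ 513.4 -256.8   90. ] 78.8 [ 493.7 -224.1   80. ] 121.03467133290061
90 [ 472.1 -187.9   90. ] [ 513.4 -256.8   90. ] 80.3 [ 492.7 -222.3   90. ] 120.88546601561433
(array([ 512.13018091, -254.60648723,   94.31122582]), [np.float64(0.0350198966026851), np.float64(0.035019896602719265)])
(array([ 472.64695134, -188.49687129,   86.48242252]), [np.float64(0.18032069554629798), np.float64(0.1803206955461445)])
```

Emit:
{"method": "play_rows", "body": {
  "moves": [0, 1, -1, 20, 0, 0, 1, -1, 40, 0, 0, 1, -1, 49, 0, 0, 1, -1, 49, 0, 150, 1, -1, 49, 0, 255, 1, -1, 49, 0, 255, 1, -1, 49, 0, 255, 1, -1, 49, 0]
}}

```text
time: 3.55
tool_pos: [493.0, -224.5, 83.1]
tcp_rot: [3.141, 0.002, 2.105]
contact_force: [0.2, -0.7, -0.8]
grip_width: 69.7
```

Emit:
{"method": "play_rows", "body": {
  "moves": [255, 0, 0, 0, 0, 255, 0, 0, 0, 0, 255, 0, 0, 0, 0, 255, 0, 0, 0, 0]
}}

```text
time: 3.88
tool_pos: [492.4, -224.2, 82.0]
tcp_rot: [3.142, -0.0, 2.105]
contact_force: [0.4, 0.5, -0.6]
grip_width: 42.9
```

```bash
python3 - <<'E'
from h import *
d=snap('wrist','w4'); o=bot.get_obs(); print(o['time'],o['tool_pos'],o['tcp_rot'],o['grip_width'],o['contact_force'],o['dq'].round(3))
E
```

```text
3.9333 [ 492.3729431  -224.17436967   81.94029684] [ 3.14154763e+00 -1.20755512e-04  2.10541633e+00] 38.70326472391497 [ 0.02978077  0.47577707 -0.01849654] [ 0.002  0.    -0.001  0.    -0.002 -0.001]
```

View pics/w4.png

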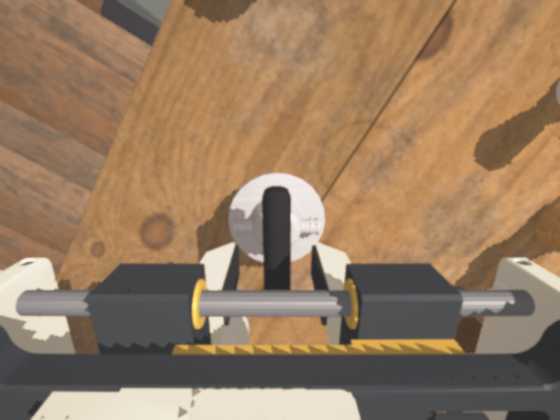

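The fingers are closing evenly either side of the bar at (277,240). The opening is 39 mm and still shrinking.

Emit:
{"method": "play_rows", "body": {
  "moves": [255, 0, 0, 0, 0, 255, 0, 0, 0, 0, 255, 0, 0, 0, 0, 255, 0, 0, 0, 0, 255, 0, 0, 0, 0, 255, 0, 0, 0, 0]
}}

```text
time: 4.43
tool_pos: [492.4, -224.2, 81.9]
tcp_rot: [3.142, -0.0, 2.105]
contact_force: [-0.4, 0.3, 0.0]
grip_width: 1.3
```

```bash
python3 - <<'E'
from h import *
d=snap('wrist','w5'); o=bot.get_obs(); print(o['time'],o['tool_pos'],o['tcp_rot'],o['grip_width'],o['contact_force'],o['dq'].round(3))
E
```

```text
4.4833 [ 492.40422846 -224.15236644   81.94969271] [ 3.14150588e+00 -6.14023589e-05  2.10549693e+00] 0.8172844484301575 [-0.35894236 -0.25972245 -0.77858551] [-0.    -0.001 -0.     0.001  0.001  0.001]
```

View pics/w5.png

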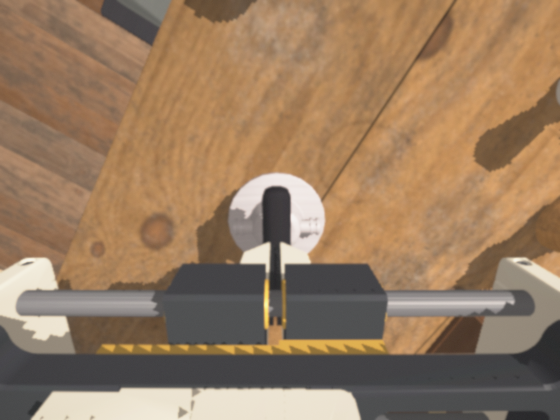

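The fingers shut to 0.8 mm, so the grasp missed the bar. I'll look from outside.

```bash
python3 - <<'E'
from h import *
a=snap('scene','s5');b=snap('side','t5')
z=lambda i,x0,y0,w,h,f: cv2.resize(i[y0:y0+h,x0:x0+w,::-1],None,fx=f,fy=f,interpolation=cv2.INTER_CUBIC)
cv2.imwrite('pics/z5.png',np.hstack([z(a['color'],285,180,110,120,3.6),z(b['color'],265,190,110,120,3.6)]))
w=load('w5'); T=w['cam_to_world']
from scipy.spatial.transform import Rotation as R
o=bot.get_obs();M=R.from_euler('xyz',o['tcp_rot']).as_matrix();p=o['tool_pos']
for q in [[42,0,3],[-42,0,3],[0,0,0],[0,0,22],[9.5,0,22],[0,0,3]]: print(q,proj(w,p+M@np.array(q)),proj(a,p+M@np.array(q)),proj(b,p+M@np.array(q)))
E
```

```text
[42, 0, 3] [[273.64487059 184.31787736]] [[329.28979213 250.27582462]] [[306.32876739 260.99891826]]
[-42, 0, 3] [[274.00377284 300.79950796]] [[361.1446234  251.78749407]] [[342.63526685 272.67283716]]
[0, 0, 0] [[273.82215834 248.54853127]] [[345.30208035 250.10819227]] [[324.34089469 265.83111503]]
[0, 0, 22] [[273.91595493 234.94424308]] [[344.46355722 256.79750999]] [[323.79873922 272.5958276 ]]
[9.5, 0, 22] [[273.87962777 222.6100623 ]] [[340.89506231 256.62602039]] [[319.74928627 271.27815639]]
[0, 0, 3] [[273.83613986 246.52040582]] [[345.18664834 251.02854251]] [[324.2661278  266.76349217]]
```

View pics/z5.png

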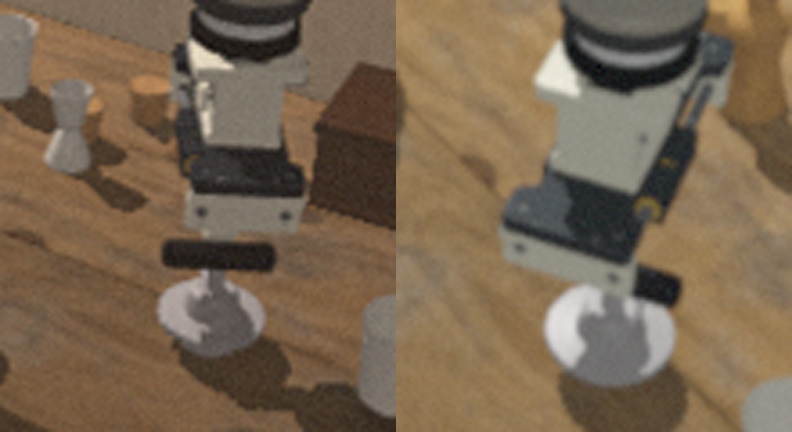

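```bash
python3 - <<'E'
from h import *
w=load('w5');v=load('w3')
z=lambda i,x0,y0,w,h,f: cv2.resize(i[y0:y0+h,x0:x0+w,::-1],None,fx=f,fy=f,interpolation=cv2.INTER_CUBIC)
cv2.imwrite('pics/z5w.png',z(w['color'],205,170,140,200,3))
cv2.imwrite('pics/z3w.png',z(v['color'],100,160,350,200,2.2))
E
```

```text
(no output)
```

View pics/z5w.png

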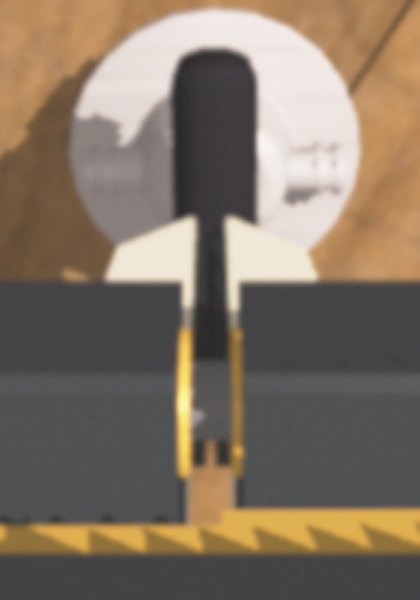

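View pics/z3w.png

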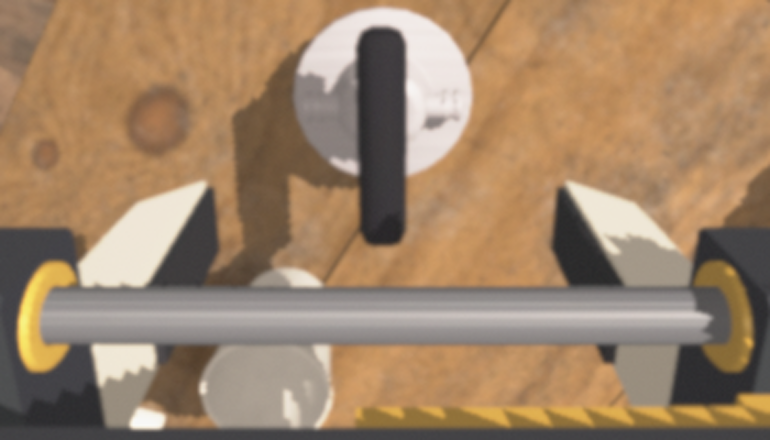

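```bash
python3 - <<'E'
from h import *
a=load('s5');b=load('t5');w=load('w5'); o=bot.get_obs();M=R.from_euler('xyz',o['tcp_rot']).as_matrix();p=o['tool_pos']
for q in [[37.5,-95,-44],[-37.5,-95,-44],[37.5,95,-44],[37.5,-95,-77],[-37.5,-95,-77],[9.5,0,-11],[9.5,3,-21],[9.5,3,-11],[9.5,3,22]]: print(q,proj(w,p+M@np.array(q)).round(1),proj(a,p+M@np.array(q)).round(1),proj(b,p+M@np.array(q)).round(1))
# white box corners triangulation: scene zoom -> px
for s,t in [((190,225),(505,268)),((297,232),(632,290)),((185,195),(505,240)),((303,200),(635,258))]:
    ps=[285+s[0]/3.6,180+s[1]/3.6]; pt=[265+(t[0]-396)/3.6,190+t[1]/3.6]
    x,e=tri((a,ps),(b,pt)); print(x.round(1),np.round(e,1),(M.T@(x-p)).round(1))
E
```

```text
[37.5, -95, -44] [[ 70.6 217.9]] [[335.1 257.8]] [[291.8 277.7]]
[-37.5, -95, -44] [[100.6 346.3]] [[366.7 259.4]] [[326.9 289.5]]
[37.5, 95, -44] [[476.2 217.2]] [[330.4 216.7]] [[324.2 219.1]]
[37.5, -95, -77] [[ 11.  249.4]] [[336.3 246.5]] [[292.  266.6]]
[-37.5, -95, -77] [[ 59.2 402.6]] [[368.5 248.1]] [[327.9 278.4]]
[9.5, 0, -11] [[273.7 242.4]] [[342.1 246.5]] [[320.5 261.1]]
[9.5, 3, -21] [[278.9 249.8]] [[342.4 242.8]] [[321.2 257. ]]
[9.5, 3, -11] [[278.7 242.4]] [[342.  245.9]] [[321.  260.1]]
[9.5, 3, 22] [[278.1 222.6]] [[340.8 256. ]] [[320.2 270.3]]
[ 397.4 -241.8  165.6] [2. 2.] [ 33.2 -90.7 -83.7]
[ 446.3 -294.2  157.6] [2.2 2.2] [-36.8 -75.3 -75.7]
[ 400.6 -235.9  183.4] [3.8 3.8] [  36.6  -85.  -101.4]
[ 445.9 -294.8  183.8] [2.4 2.4] [ -37.1  -76.1 -101.8]
```

The finger images put the fingertips about 12 mm behind the reported TCP, from the opening's pixel width and tip row 243. The body's lower edge triangulates to tool z of about -80, against the stated -44. So the real gripper sits about 34 mm shorter than described, and it closed just above the bar. The bar hasn't moved. I'll reopen, go 34 mm lower and close again.

Emit:
{"method": "play_rows", "body": {
  "moves": [0, 0, 0, 0, 0, 0, 0, 0, 0, 0, 0, 0, 0, 0, 0, 0, 0, 0, 0, 0, 0, 0, 0, 0, 0, 0, 0, 0, 0, 0, 0, 0, 0, 0, 0, 0, 0, 0, 0, 0]
}}

```text
time: 5.25
tool_pos: [492.4, -224.2, 82.0]
tcp_rot: [3.142, -0.0, 2.105]
contact_force: [-0.5, 0.4, -0.4]
grip_width: 49.1
```

Emit:
{"method": "play_rows", "body": {
  "moves": [0, 0, 0, 0, 0, 0, 0, 0, 0, 0, 0, 0, 0, 0, 0, 0, 0, 0, 12, 0, 0, 0, 0, 24, 0, 0, 0, 0, 34, 0, 0, 0, 0, 34, 0, 0, 0, 0, 34, 0]
}}

```text
time: 5.92
tool_pos: [492.1, -223.9, 47.5]
tcp_rot: [-3.141, -0.001, 2.105]
contact_force: [0.7, -0.3, -0.6]
grip_width: 91.6
```

```bash
python3 - <<'E'
from h import *
d=snap('wrist','w6');a=snap('side','t6');o=bot.get_obs(); print(o['time'],o['tool_pos'],o['contact_force'],o['grip_width'])
z=lambda i,x0,y0,w,h,f: cv2.resize(i[y0:y0+h,x0:x0+w,::-1],None,fx=f,fy=f,interpolation=cv2.INTER_CUBIC)
cv2.imwrite('pics/z6.png',np.vstack([z(d['color'],100,150,350,180,2),z(a['color'],240,190,175,120,4)]))
E
```

```text
6.0167 [ 492.73880776 -224.3172759    48.40540994] [-0.15814266 -0.21354355  0.15324663] 91.56667254545407
```

View pics/z6.png

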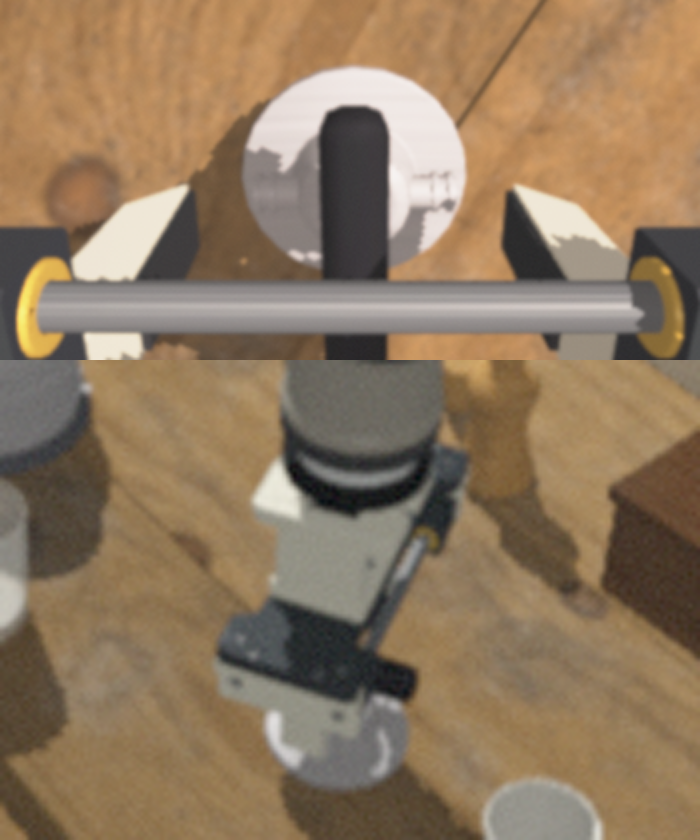

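The fingers now flank the bar (bar mid column about 276, fingers' mid about 276). Closing.

Emit:
{"method": "play_rows", "body": {
  "moves": [255, 0, 0, 0, 0, 255, 0, 0, 0, 0, 255, 0, 0, 0, 0, 255, 0, 0, 0, 0, 255, 0, 0, 0, 0, 255, 0, 0, 0, 0, 255, 0, 0, 0, 0, 255, 0, 0, 0, 0]
}}

```text
time: 6.68
tool_pos: [492.4, -224.1, 48.0]
tcp_rot: [3.142, -0.0, 2.106]
contact_force: [-0.4, 0.7, -0.1]
grip_width: 42.9
```

Emit:
{"method": "play_rows", "body": {
  "moves": [255, 0, 0, 0, 0, 255, 0, 0, 0, 0, 255, 0, 0, 0, 0, 255, 0, 0, 0, 0, 255, 0, 0, 0, 0, 255, 0, 0, 0, 0]
}}

```text
time: 7.18
tool_pos: [492.5, -224.1, 47.9]
tcp_rot: [3.141, 0.0, 2.105]
contact_force: [0.7, -0.3, -0.8]
grip_width: 17.6
```

```bash
python3 - <<'E'
from h import *
d=snap('wrist','w7');a=snap('scene','s7');o=bot.get_obs(); print(o['time'],o['tool_pos'],o['tcp_rot'],o['contact_force'],o['grip_width'])
z=lambda i,x0,y0,w,h,f: cv2.resize(i[y0:y0+h,x0:x0+w,::-1],None,fx=f,fy=f,interpolation=cv2.INTER_CUBIC)
cv2.imwrite('pics/z7.png',np.vstack([z(d['color'],100,150,350,180,2),z(a['color'],260,170,175,120,4)]))
E
```

```text
7.2833 [ 492.4980902  -224.12592118   47.92087449] [3.14135614e+00 3.04521228e-05 2.10546627e+00] [ 0.98790526  1.04731903 -1.62176173] 17.944540625312534
```

View pics/z7.png

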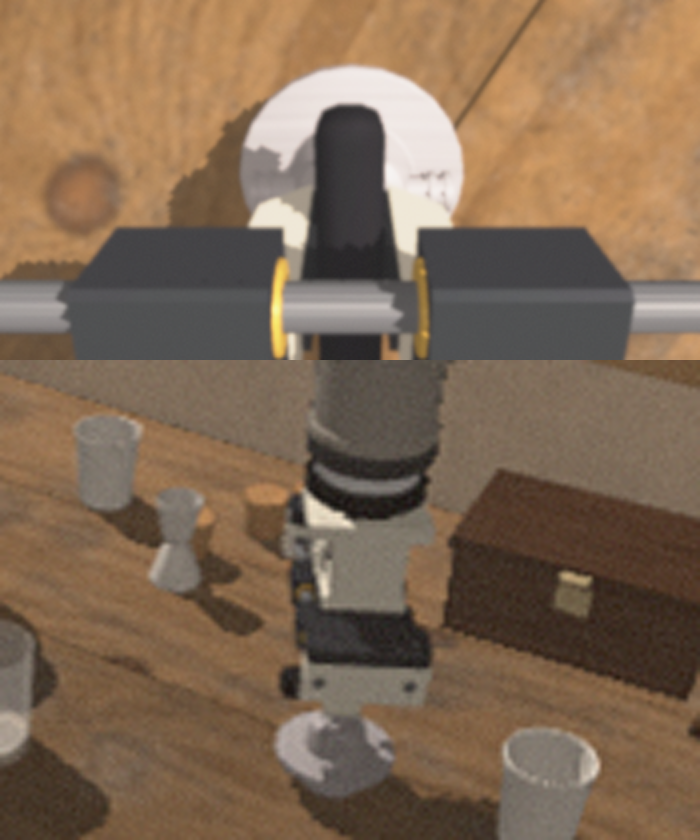

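The grip is good: 17.9 mm opening on the 18 mm bar, head upright. Lifting.

Emit:
{"method": "play_rows", "body": {
  "moves": [255, 0, 0, -5, 0, 255, 0, 0, -20, 0, 255, 0, 0, -45, 0, 255, 0, 0, -75, 0, 255, 0, 0, -105, 0, 255, 0, 0, -135, 0, 255, 0, 0, -160, 0, 255, 0, 0, -170, 0]
}}

```text
time: 7.95
tool_pos: [493.2, -224.8, 221.7]
tcp_rot: [3.139, 0.005, 2.105]
contact_force: [-0.0, -0.0, -3.3]
grip_width: 18.0
```

Emit:
{"method": "play_rows", "body": {
  "moves": [255, 15, 13, 0, -4, 255, 40, 33, 0, -10, 255, 68, 57, 0, -16, 255, 96, 80, 0, -22, 255, 124, 104, 0, -28, 255, 152, 127, 0, -34, 255, 180, 151, 0, -40, 255, 208, 174, 0, -46]
}}

```text
time: 8.62
tool_pos: [535.4, 45.3, 216.7]
tcp_rot: [-3.141, -0.002, 2.913]
contact_force: [0.4, -0.3, -3.0]
grip_width: 17.7
```

```bash
python3 - <<'E'
from h import *
o=bot.get_obs(); print(o['time'],o['tool_pos'],o['tcp_rot'],o['contact_force'],o['grip_width'],o['joint_positions'])
E
```

```text
8.6167 [535.35351651  45.26364356 216.74536747] [-3.14114303e+00 -2.35989411e-03  2.91341615e+00] [ 0.37900939 -0.27283119 -2.9936725 ] 17.704931111375647 [-5.83095554e-02  3.61807579e-01  1.47909022e+00 -4.58441395e-05
  1.30309679e+00 -1.40091773e+00]
```

Emit:
{"method": "play_rows", "body": {
  "moves": [255, 2, 28, 0, -6, 255, 4, 56, 0, -12, 255, 6, 84, 0, -18, 255, 8, 105, 0, -24, 255, 8, 118, 0, -30, 255, 8, 124, 0, -35, 255, 8, 124, 0, -38, 255, 8, 124, 0, -38]
}}

```text
time: 9.28
tool_pos: [556.2, 166.4, 216.4]
tcp_rot: [3.141, -0.003, -2.709]
contact_force: [0.1, 0.1, -3.1]
grip_width: 17.9
```

Emit:
{"method": "play_rows", "body": {
  "moves": [255, 0, 0, 0, 0, 255, 0, 0, 0, 0]
}}

```text
time: 9.45
tool_pos: [556.6, 165.6, 217.3]
tcp_rot: [3.141, -0.001, -2.714]
contact_force: [0.2, 0.2, -3.6]
grip_width: 17.9
```

```bash
python3 - <<'E'
from h import *
d=snap('wrist','w8');o=bot.get_obs(); print(o['time'],o['tool_pos'],o['tcp_rot'],o['contact_force'],o['grip_width'],o['joint_positions'],o['dq'].round(3))
E
```

```text
9.5 [556.7501082  165.55188418 217.5113167 ] [ 3.14133178e+00 -9.39894255e-04 -2.71352337e+00] [-0.22081762 -0.19405813 -4.10049757] 17.84464648939192 [ 1.57112338e-01  4.41508183e-01  1.35303260e+00 -2.18530410e-07
  1.34802730e+00 -1.84175311e+00] [-0.003 -0.003 -0.005  0.    -0.001 -0.006]
```

View pics/w8.png

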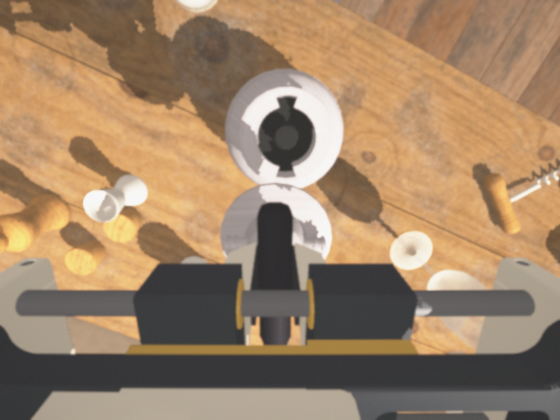

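The keg mouth shows at (287,134) with its slots vertical in the picture, at (287,101) and (285,172). The flange of the held head is at (276,~232). Zooming to measure.

```bash
python3 - <<'E'
import cv2
s=cv2.imread('pics/w8.png'); cv2.imwrite('pics/zw8.png',cv2.resize(s[60:260,200:360],None,fx=3.9,fy=3,interpolation=cv2.INTER_CUBIC) if 0 else cv2.resize(s[62:192,215:355],None,fx=4.5,fy=4.5,interpolation=cv2.INTER_CUBIC)); cv2.imwrite('pics/zw8b.png',cv2.resize(s[175:300,205:345],None,fx=4.5,fy=4.5,interpolation=cv2.INTER_CUBIC))
E
```

```text
(no output)
```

View pics/zw8.png

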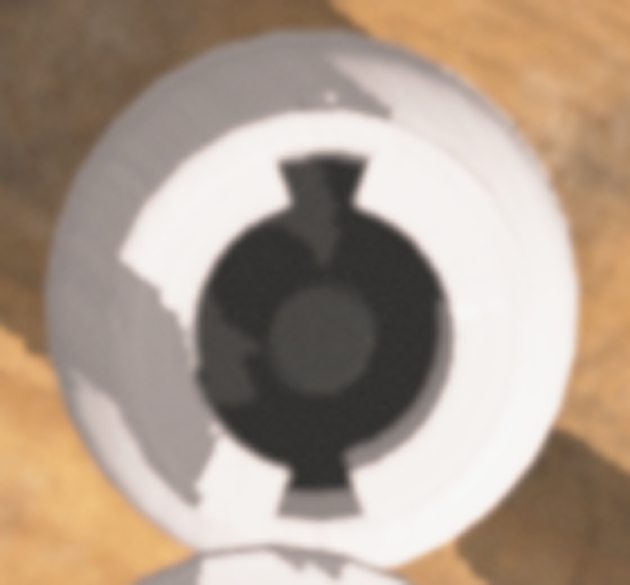

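View pics/zw8b.png

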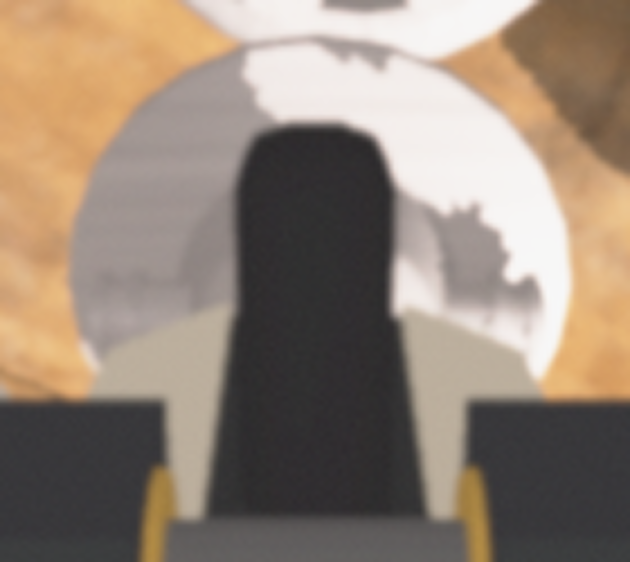

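```bash
python3 - <<'E'
from h import *
d=load('w8'); W=np.array([556.75,165.55,217.51]); M=R.from_euler('xyz',[3.14133,-.00094,-2.71352]).as_matrix()
g=lambda x0,y0,p:(np.array(p,float)+.5)/4.5-.5+[x0,y0]
q=g(215,62,[[278,157],[370,157],[277,517],[362,517],[195,335],[455,335],[325,205],[325,472]])
P=onz(d,q,125); 
t=(P-W)@M  # tool coords
print('keg pts tool',t.round(1).tolist()); print(P.round(1).tolist())
top=(P[0]+P[1])/2;bo=(P[2]+P[3])/2; v=top-bo
print('slot axis len',np.linalg.norm(v[:2]),'widths',np.linalg.norm(P[0]-P[1]),np.linalg.norm(P[2]-P[3]),'yaw',np.degrees(np.arctan2(v[1],v[0])),'toolyaw',np.degrees(-2.71352)); c=(top+bo)/2
print('centre slots',c,(c-W)@M); c2=P[4:].mean(0); print('centre opening',c2,(c2-W)@M, np.linalg.norm(P[4]-P[5]),np.linalg.norm(P[6]-P[7]))
q=g(205,175,[[70,255],[571,255],[315,37],[314,124]])
for zf in (194,197,200):
    F=onz(d,q[:3],zf); f=(F-W)@M; print(zf,f.round(1).tolist(),np.linalg.norm(F[0]-F[1]).round(1),'centre tool x by top',f[2,0]-40,'by LR',f[:2,0].mean(),'y',f[:2,1].mean())
for zb in (239.6,249.6,259.6-2):
  pass
E=onz(d,q[3:],217.5-47.9+70);print('bar end z70',((E-W)@M).round(1)); E=onz(d,q[3:],217.5-47.9+90);print('z90',((E-W)@M).round(1))
E
```

```text
keg pts tool [[95.6, 1.9, 92.6], [95.6, 19.2, 92.6], [26.7, 1.7, 92.5], [26.7, 19.0, 92.5], [62.9, -14.3, 92.6], [62.9, 36.5, 92.6], [87.0, 10.9, 92.6], [35.9, 11.4, 92.5]]
[[468.9, 127.6, 125.0], [461.7, 143.4, 125.0], [531.7, 156.0, 125.0], [524.5, 171.8, 125.0], [505.3, 126.4, 125.0], [484.3, 172.7, 125.0], [473.0, 139.3, 125.0], [519.3, 161.0, 125.0]]
slot axis len 68.91841294294365 widths 17.306632460412484 17.334720416326746 yaw -155.64867210324977 toolyaw -155.47324362433915
centre slots [496.6923226  149.68533637 125.        ] [61.13724713 10.47356202 92.57026401]
centre opening [495.47092064 149.8352833  125.        ] [62.1861928  11.11700468 92.57141902] 50.8567835221082 51.11093206451233
194 [[1.4, -39.0, 23.5], [1.3, 41.3, 23.5], [37.1, 0.4, 23.5]] 80.3 centre tool x by top -2.890445578166286 by LR 1.329847913688194 y 1.159331603837341
197 [[2.7, -38.4, 20.5], [2.5, 40.7, 20.5], [37.8, 0.4, 20.5]] 79.1 centre tool x by top -2.1789132634170727 by LR 2.5885228833518457 y 1.1511639031771423
200 [[3.9, -37.8, 17.5], [3.8, 40.1, 17.5], [38.5, 0.4, 17.5]] 77.8 centre tool x by top -1.4673809486677385 by LR 3.8471978530154445 y 1.1429962025169296
bar end z70 [[ 37.3   0.3 -22.1]]
z90 [[ 43.5   0.3 -42. ]]
```

Tool-frame results: keg centre is at about (61.4, 10.7) and the held head's axis at about (-2.4, 0.9). The slot axis agrees with the tool's x axis to within 0.2°. The slot spacing reads 68.9 mm against an expected 69.2. I need to shift (64, 10), then look before lowering.

Emit:
{"method": "play_rows", "body": {
  "moves": [255, 8, 1, 0, 0, 255, 24, 4, 0, 0, 255, 40, 6, 0, 0, 255, 54, 9, 0, 0, 255, 62, 10, 0, 0, 255, 64, 10, 0, 0, 255, 64, 10, 0, 0, 255, 64, 10, 0, 0]
}}

```text
time: 10.17
tool_pos: [495.3, 148.3, 218.3]
tcp_rot: [-3.141, 0.001, -2.712]
contact_force: [1.1, 0.8, -3.6]
grip_width: 17.4
```

Emit:
{"method": "play_rows", "body": {
  "moves": [255, 0, 0, 10, 0, 255, 0, 0, 20, 0, 255, 0, 0, 28, 0, 255, 0, 0, 30, 0, 255, 0, 0, 30, 0, 255, 0, 0, 30, 0]
}}

```text
time: 10.67
tool_pos: [494.7, 148.4, 187.7]
tcp_rot: [3.141, -0.0, -2.712]
contact_force: [-0.9, -0.6, -3.2]
grip_width: 17.7
```

```bash
python3 - <<'E'
from h import *
o=bot.get_obs(); print(o['time'],o['tool_pos'],o['tcp_rot'],o['contact_force'],o['grip_width'])
d=snap('wrist','w9');a=snap('scene','s9');b=snap('side','t9')
z=lambda i,x0,y0,w,h,f: cv2.resize(i[y0:y0+h,x0:x0+w,::-1],None,fx=f,fy=f,interpolation=cv2.INTER_CUBIC)
cv2.imwrite('pics/z9.png',np.hstack([z(a['color'],195,140,80,110,5),z(b['color'],195,105,80,110,5)]))
cv2.imwrite('pics/z9w.png',z(d['color'],195,130,160,130,4.5))
E
```

```text
10.6667 [494.73052278 148.42418752 187.67773881] [ 3.14137940e+00 -4.39284904e-04 -2.71157338e+00] [-0.85209791 -0.56460205 -3.20219793] 17.67808835789334
```

View pics/z9.png

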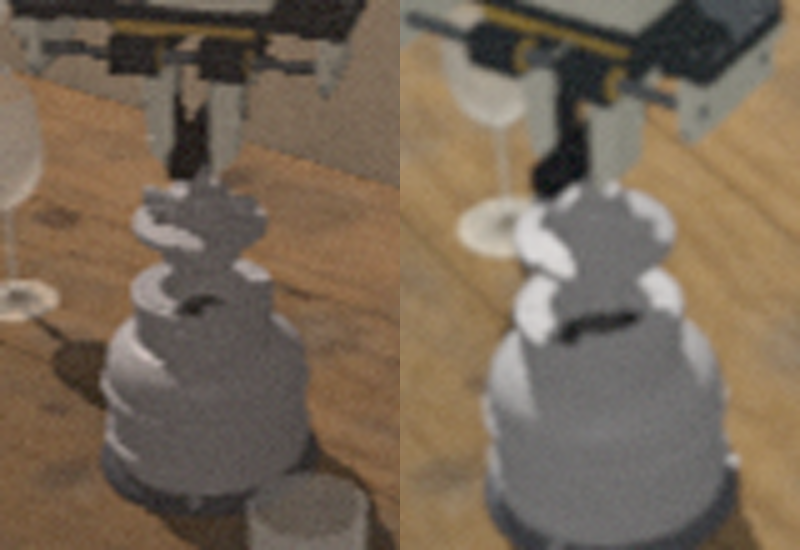

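View pics/z9w.png

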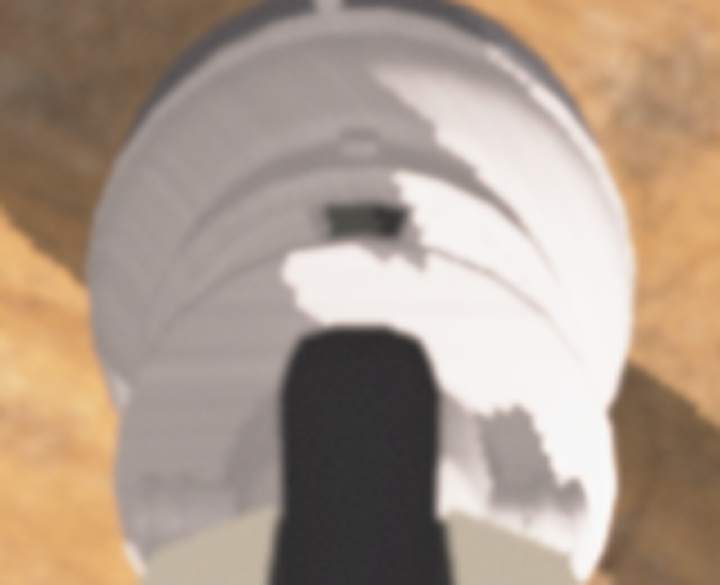

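In the wrist view the front slot (column 366) lines up with the flange's middle (366). I'll check the other direction numerically.

```bash
python3 - <<'E'
from h import *
d=load('w9'); W=np.array([494.73,148.42,187.68]); M=R.from_euler('xyz',[3.14138,-.0004,-2.71157]).as_matrix()
g=lambda p:(np.array(p,float)+.5)/4.5-.5+[195,130]
for nm,p,z,r in [('slot',[366,203],125,35.3),('neck',[350,170],125,43),('flange',[366,240],162.3,40),('flangeL',[118,450],166,0),('flangeR',[616,450],166,0),('bar70',[360,326],209.8,42)]:
    t=((onz(d,g(p),z)-W)@M)[0]; print(nm,t.round(1),'centre x',(t[0]-r).round(1))
# side/scene: flange ellipse vs neck ellipse centres
a=load('s9');b=load('t9')
fs=[195+199/5,140+222/5]; ft=[195+(595-400)/5,105+232/5]
x,e=tri((a,fs),(b,ft));print('flange',x,e)
ks=[195+202/5,140+294/5]; kt=[195+(598-400)/5,105+305/5]
x,e=tri((a,ks),(b,kt));print('neck',x,e)
E
```

```text
slot [34.4  1.3 62.7] centre x -0.9
neck [40.4 -1.6 62.7] centre x -2.6
flange [36.4  1.2 25.4] centre x -3.6
flangeL [  3.2 -38.2  21.7] centre x 3.2
flangeR [ 3.1 40.8 21.7] centre x 3.1
bar70 [ 37.2   0.3 -22.1] centre x -4.8
flange [503.4650788  157.4871233  160.84223243] [np.float64(0.8786079748295582), np.float64(0.8786079748295512)]
neck [503.06355303 158.14773216 112.64150695] [np.float64(2.3692043073329883), np.float64(2.3692043073330087)]
```

The wrist and outside views agree to 1–2 mm. I'll shift +1 mm in x and lower in steps, watching the force.

Emit:
{"method": "play_rows", "body": {
  "moves": [255, 1, 0, 4, 0, 255, 1, 0, 8, 0, 255, 1, 0, 12, 0, 255, 1, 0, 15, 0, 255, 1, 0, 18, 0, 255, 1, 0, 21, 0, 255, 1, 0, 21, 0, 255, 1, 0, 21, 0]
}}

```text
time: 11.48
tool_pos: [493.7, 147.9, 166.8]
tcp_rot: [3.141, -0.0, -2.712]
contact_force: [-0.5, -0.4, -4.3]
grip_width: 17.8
```

```bash
python3 - <<'E'
from h import *
o=bot.get_obs(); print(o['time'],o['tool_pos'],o['tcp_rot'],o['contact_force'],o['moment'],o['grip_width'])
d=snap('wrist','w10');b=snap('side','t10')
z=lambda i,x0,y0,w,h,f: cv2.resize(i[y0:y0+h,x0:x0+w,::-1],None,fx=f,fy=f,interpolation=cv2.INTER_CUBIC)
cv2.imwrite('pics/z10.png',np.hstack([z(d['color'],195,130,160,130,3.5)[:400],z(b['color'],195,125,80,80,5)[:400]]))
E
```

```text
11.4833 [493.68899553 147.93725124 166.78282672] [ 3.14142068e+00 -3.30099314e-04 -2.71169703e+00] [-0.52748669 -0.35352036 -4.30529901] [0.05668808 0.03328266 0.05492037] 17.84704906780902
```

View pics/z10.png

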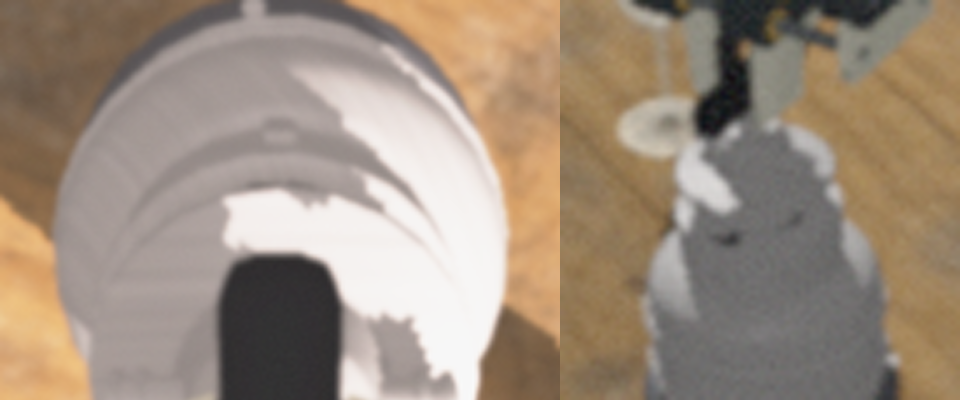

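Free so far: the foot is about 6 mm into the mouth and there is no contact force. Continuing.

Emit:
{"method": "play_rows", "body": {
  "moves": [255, 0, 0, 2, 0, 255, 0, 0, 4, 0, 255, 0, 0, 6, 0, 255, 0, 0, 6, 0]
}}

```text
time: 11.92
tool_pos: [493.5, 147.9, 160.5]
tcp_rot: [3.141, -0.001, -2.712]
contact_force: [-0.3, -0.3, -4.0]
grip_width: 17.9
```

Emit:
{"method": "play_rows", "body": {
  "moves": [255, 0, 0, 2, 0, 255, 0, 0, 4, 0, 255, 0, 0, 4, 0, 255, 0, 0, 4, 0]
}}

```text
time: 12.25
tool_pos: [494.0, 148.0, 157.5]
tcp_rot: [-3.141, 0.001, -2.712]
contact_force: [-0.7, -0.3, 1.9]
grip_width: 17.8
```

Force is now +1.9 N. The foot is 2.4 mm into the valve, so the spring predicts about 2.5 N net of weight. The pins are in the slots. Pressing further.

Emit:
{"method": "play_rows", "body": {
  "moves": [255, 0, 0, 1.5, 0, 255, 0, 0, 3, 0, 255, 0, 0, 4, 0, 255, 0, 0, 4, 0, 255, 0, 0, 4, 0]
}}

```text
time: 12.67
tool_pos: [494.0, 148.0, 153.6]
tcp_rot: [-3.141, 0.001, -2.712]
contact_force: [-2.1, -0.8, 7.0]
grip_width: 17.5
```

```bash
python3 - <<'E'
from h import *
o=bot.get_obs(); print(o['time'],o['tool_pos'],o['tcp_rot'],o['contact_force'],o['moment'],o['grip_width'],o['joint_positions'])
E
```

```text
12.6667 [494.04422534 148.04656101 153.61373491] [-3.14137436e+00  1.19993611e-03 -2.71162098e+00] [-2.09303454 -0.83691049  7.04521514] [0.01500959 0.50806729 0.01023629] 17.542273834658257 [ 1.42380391e-01  3.79333742e-01  1.63847040e+00  1.45390374e-04
  1.12257594e+00 -1.85845040e+00]
```

Spring check: at a valve depth of about 6.3 mm the spring predicts 7.2 N, and I measure 7.0. Deep enough to turn, so clockwise now (tool +).

Emit:
{"method": "play_rows", "body": {
  "moves": [255, 0, 0, 0, 4, 255, 0, 0, 0, 8, 255, 0, 0, 0, 12, 255, 0, 0, 0.3, 16, 255, 0, 0, 0.4, 20, 255, 0, 0, 0.4, 20]
}}

```text
time: 13.17
tool_pos: [494.8, 148.2, 153.5]
tcp_rot: [3.141, 0.003, -3.064]
contact_force: [-1.3, 0.4, 6.6]
grip_width: 17.2
```

```bash
python3 - <<'E'
from h import *
o=bot.get_obs(); print(o['time'],o['tool_pos'],o['tcp_rot'],o['contact_force'],o['moment'],o['grip_width'])
d=snap('wrist','w11')
z=lambda i,x0,y0,w,h,f: cv2.resize(i[y0:y0+h,x0:x0+w,::-1],None,fx=f,fy=f,interpolation=cv2.INTER_CUBIC)
cv2.imwrite('pics/z11.png',z(d['color'],195,130,160,130,4.5))
E
```

```text
13.1667 [494.75959057 148.17904909 153.51400086] [ 3.14119116e+00  3.00562621e-03 -3.06441264e+00] [-1.28118133  0.4494663   6.55433132] [0.0806718  0.12044599 0.00936552] 17.20265093326446
```

View pics/z11.png

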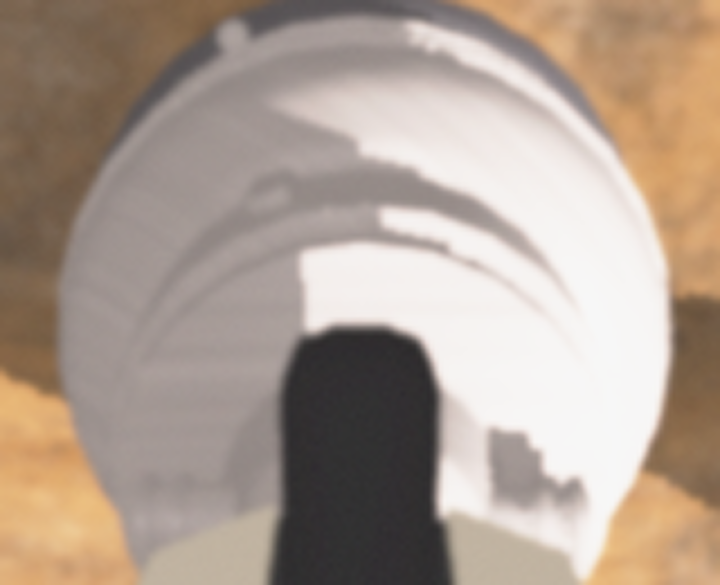

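It turned 20° freely and the rib has moved left relative to the bar, so the pins are under the lip. Continuing, lowering slightly with the ramp.

Emit:
{"method": "play_rows", "body": {
  "moves": [255, 0, 0, 0.2, 5, 255, 0, 0, 0.4, 10, 255, 0, 0, 0.6, 15, 255, 0, 0, 0.8, 20, 255, 0, 0, 1.0, 25, 255, 0, 0, 1.2, 30, 255, 0, 0, 1.2, 30]
}}

```text
time: 13.8
tool_pos: [495.0, 148.4, 152.1]
tcp_rot: [3.139, 0.003, 2.696]
contact_force: [1.3, 2.0, 4.7]
grip_width: 17.7
```

```bash
python3 - <<'E'
from h import *
o=bot.get_obs(); print(o['time'],o['tool_pos'],o['tcp_rot'],o['contact_force'],o['moment'],o['grip_width'])
E
```

```text
13.8 [495.04054385 148.43615202 152.08047309] [3.13905617e+00 2.58896205e-03 2.69571915e+00] [1.32896519 1.95456267 4.6554451 ] [ 0.44717143 -0.23866716 -0.08181195] 17.677637056081412
```

Emit:
{"method": "play_rows", "body": {
  "moves": [255, 0, 0, 0.1, 5, 255, 0, 0, 0.2, 10, 255, 0, 0, 0.2, 14, 255, 0, 0, 0.2, 17, 255, 0, 0, 0.2, 17]
}}

```text
time: 14.22
tool_pos: [494.9, 148.3, 151.9]
tcp_rot: [3.139, 0.002, 2.403]
contact_force: [1.8, 2.0, 4.6]
grip_width: 17.8
```

```bash
python3 - <<'E'
from h import *
o=bot.get_obs(); print(o['time'],o['tool_pos'],np.degrees(o['tcp_rot']),o['contact_force'],o['moment'],o['grip_width'])
E
```

```text
14.2167 [494.92032503 148.2743422  151.86992234] [1.79846733e+02 9.67575010e-02 1.37666695e+02] [1.79834162 2.02536519 4.56920945] [ 0.37695766 -0.27262216 -0.03837632] 17.755159564287396
```

Emit:
{"method": "play_rows", "body": {
  "moves": [255, 0, 0, 0, 2, 255, 0, 0, 0, 4, 255, 0, 0, 0, 4]
}}

```text
time: 14.47
tool_pos: [495.0, 148.4, 151.9]
tcp_rot: [3.139, 0.002, 2.336]
contact_force: [3.2, 2.7, 6.1]
grip_width: 17.4
```

```bash
python3 - <<'E'
from h import *
o=bot.get_obs(); print(o['time'],o['tool_pos'],np.degrees(o['tcp_rot']),o['contact_force'],o['moment'],o['grip_width'])
E
```

```text
14.4667 [495.04383596 148.36592916 151.87696373] [1.79830350e+02 1.07994511e-01 1.33820034e+02] [3.19027909 2.73224673 6.05965415] [ 0.43340499 -0.55650885  0.69753546] 17.443547551959803
```

The moment about z has risen to 0.7 N·m at yaw 133.8°, where the stop was predicted at about 134.4°. One small further push to seat it.

Emit:
{"method": "play_rows", "body": {
  "moves": [255, 0, 0, 0, 2, 255, 0, 0, 0, 2, 255, 0, 0, 0, 2]
}}

```text
time: 14.72
tool_pos: [494.9, 148.4, 151.9]
tcp_rot: [3.139, 0.002, 2.303]
contact_force: [2.4, 3.4, 6.1]
grip_width: 17.8
```

```bash
python3 - <<'E'
from h import *
o=bot.get_obs(); print(o['time'],o['tool_pos'],np.degrees(o['tcp_rot']),o['contact_force'],o['moment'],o['grip_width'])
d=snap('wrist','w12');b=snap('side','t12')
z=lambda i,x0,y0,w,h,f: cv2.resize(i[y0:y0+h,x0:x0+w,::-1],None,fx=f,fy=f,interpolation=cv2.INTER_CUBIC)
cv2.imwrite('pics/z12.png',np.hstack([z(d['color'],195,130,160,115,3)[:345],z(b['color'],195,120,80,69,5)[:345]]))
E
```

```text
14.7167 [494.87649008 148.36845539 151.89401008] [1.79845925e+02 9.48508975e-02 1.31929938e+02] [2.441722   3.40806208 6.09699165] [ 0.42020869 -0.46134584  0.82456978] 17.83306802465582
```

View pics/z12.png

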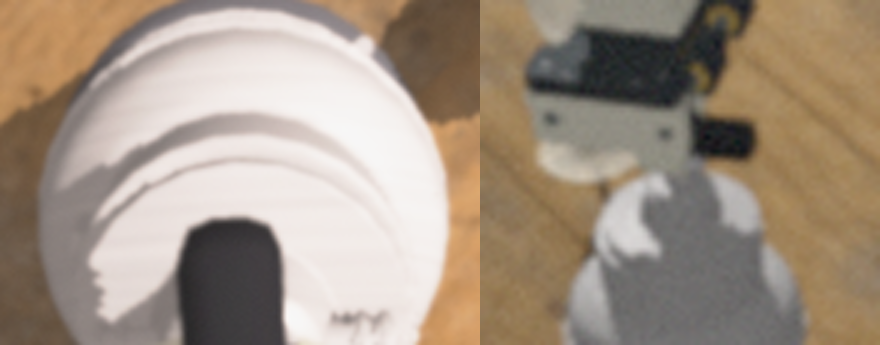

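Seated: torque has levelled at 0.8 N·m and the flange sits flush on the neck. Letting go.

Emit:
{"method": "play_rows", "body": {
  "moves": [0, 0, 0, 0, 0, 0, 0, 0, 0, 0, 0, 0, 0, 0, 0, 0, 0, 0, 0, 0, 0, 0, 0, 0, 0, 0, 0, 0, 0, 0, 0, 0, 0, 0, 0, 0, 0, 0, 0, 0]
}}

```text
time: 15.48
tool_pos: [493.7, 147.9, 151.1]
tcp_rot: [-3.141, -0.0, 2.298]
contact_force: [-0.7, 0.3, -0.4]
grip_width: 66.8
```

Emit:
{"method": "play_rows", "body": {
  "moves": [0, 0, 0, 0, 0, 0, 0, 0, -5, 0, 0, 0, 0, -15, 0, 0, 0, 0, -35, 0, 0, 0, 0, -65, 0, 0, 0, 0, -90, 0, 0, 0, 0, -110, 0, 0, 0, 0, -115, 0]
}}

```text
time: 16.15
tool_pos: [495.2, 148.2, 270.8]
tcp_rot: [3.135, 0.004, 2.298]
contact_force: [-0.5, -0.3, 0.2]
grip_width: 92.1
```

Emit:
{"method": "play_rows", "body": {
  "moves": [0, 10, 0, 0, 0, 0, 25, 0, 0, 0, 0, 38, 0, 0, 0, 0, 40, 0, 0, 0, 0, 40, 0, 0, 0, 0, 40, 0, 0, 0]
}}

```text
time: 16.65
tool_pos: [467.0, 177.9, 265.7]
tcp_rot: [-3.141, -0.0, 2.298]
contact_force: [0.0, 0.8, -0.6]
grip_width: 91.6
```

```bash
python3 - <<'E'
from h import *
o=bot.get_obs(); print(o['time'],o['tool_pos'],np.degrees(o['tcp_rot']),o['contact_force'],o['grip_width'])
d=snap('wrist','w13');a=snap('scene','s13');b=snap('side','t13')
z=lambda i,x0,y0,w,h,f: cv2.resize(i[y0:y0+h,x0:x0+w,::-1],None,fx=f,fy=f,interpolation=cv2.INTER_CUBIC)
cv2.imwrite('pics/z13.png',np.hstack([z(d['color'],180,100,200,200,2.5),z(a['color'],185,140,75,125,4)]))
E
```

```text
16.65 [466.98492727 177.93974795 265.73654528] [-1.79962556e+02 -6.14695445e-03  1.31679028e+02] [ 0.03592217  0.75477461 -0.56608405] 91.55512339265067
```

View pics/z13.png

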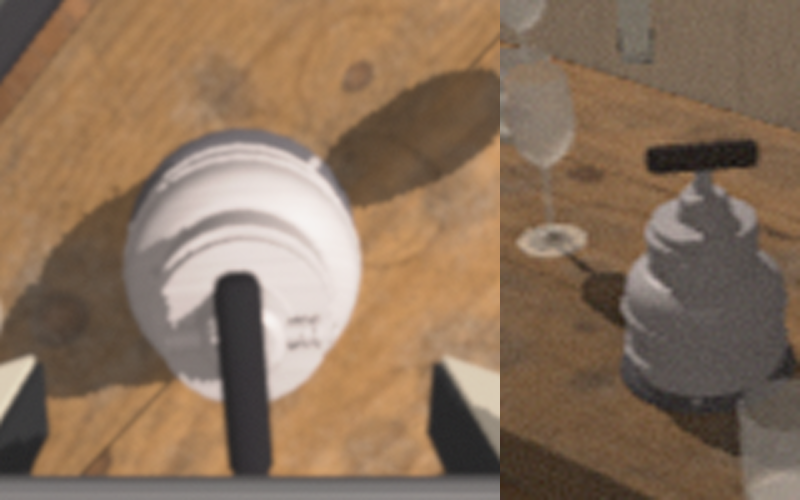

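View pics/t13.png

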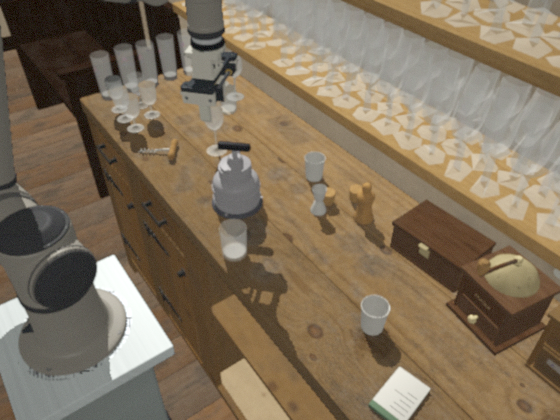

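The head stands upright on the keg and all bystanders are at their original pixels (tumbler 233,240; beakers 374,315 and 315,166; jigger 319,200; wine glass 216,150). Last, a check of the bar's angle and height.

```bash
python3 - <<'E'
from h import *
d=load('w13'); g=d['color'].max(2).astype(int)
L=[]
for r in range(216,286,5):
    row=g[r,255:300]; xs=np.nonzero(row<80)[0]; L.append((255+(xs.min()+xs.max())/2,r))
P=onz(d,np.array(L),194); v=P[2]-P[-2]; c=np.polyfit(P[:,0],P[:,1],1)
print('yaw bar',np.degrees(np.arctan2(v[1],v[0])))
s=load('s13');t=load('t13')
def bar(d,x0,y0,x1,y1,th=60):
    q=d['color'].max(2)[y0:y1,x0:x1]; n,l,st,c=cv2.connectedComponentsWithStats((q<th).astype(np.uint8)); k=1+st[1:,4].argmax(); return c[k]+[x0,y0],st[k]
a,b=bar(s,218,172,256,186),bar(t,210,135,256,156); print(a,b,tri((s,a[0]),(t,b[0])))
s0,t0,t1,s1=load('scene0')['color'].astype(int),load('side0')['color'].astype(int),t['color'].astype(int),s['color'].astype(int)
for n,(x,y) in dict(tumbler=(233,240),beakR=(374,315),beakL=(315,166),jig=(319,200)).items(): print(n,np.abs(t1-t0)[y-20:y+20,x-14:x+14].mean())
print('wine scene',np.abs(s1-s0)[150:205,185:208].mean(), 'noise',np.abs(t1-t0)[380:410,500:550].mean())
E
```

```text
yaw bar 136.345460106313
(array([235.20245399, 178.87730061]), array([  4,   3,  27,   8, 163], dtype=int32)) (array([234.15853659, 146.90853659]), array([  9,   9,  31,   7, 164], dtype=int32)) (array([501.11834097, 151.98554517, 180.39080846]), [np.float64(0.6440354708134371), np.float64(0.6440354708135202)])
tumbler 2.1860119047619047
beakR 1.9205357142857142
beakL 1.9875
jig 2.1125
wine scene 3.205797101449275 noise 2.2615555555555558
```

Bar height is 180 against an expected 184, the same low bias as my first reading of the head. The bar's yaw reads 136.3°, about 2° short of the predicted stop at 134.4°. There is plenty of time, so I'll regrip aligned to the bar and check that it really is on the stop.

Emit:
{"method": "play_rows", "body": {
  "moves": [0, -15, 0, 0, -2, 0, -30, 0, 0, -4, 0, -40, 0, 0, -4.5, 0, -40, 0, 20, -4.5, 0, -40, 0, 50, -4.5, 0, -40, 0, 80, -4.5, 0, -40, 0, 105, -4.5, 0, -40, 0, 114, -4.5]
}}

```text
time: 17.47
tool_pos: [491.9, 147.2, 148.6]
tcp_rot: [-3.137, -0.004, 2.375]
contact_force: [-1.0, -0.4, 0.3]
grip_width: 91.6
```

Emit:
{"method": "play_rows", "body": {
  "moves": [150, 0, 0, 0, 0, 255, 0, 0, 0, 0, 255, 0, 0, 0, 0, 255, 0, 0, 0, 0, 255, 0, 0, 0, 0, 255, 0, 0, 0, 0, 255, 0, 0, 0, 0, 255, 0, 0, 0, 0]
}}

```text
time: 18.13
tool_pos: [493.9, 148.0, 152.5]
tcp_rot: [3.141, 0.0, 2.376]
contact_force: [0.0, -0.5, -0.1]
grip_width: 43.0
```

Emit:
{"method": "play_rows", "body": {
  "moves": [255, 0, 0, 0, 0, 255, 0, 0, 0, 0, 255, 0, 0, 0, 0, 255, 0, 0, 0, 0, 255, 0, 0, 0, 0, 255, 0, 0, 0, 0]
}}

```text
time: 18.63
tool_pos: [494.2, 148.4, 152.3]
tcp_rot: [3.14, 0.0, 2.376]
contact_force: [1.2, 2.8, 0.3]
grip_width: 18.0
```

```bash
python3 - <<'E'
from h import *
o=bot.get_obs(); print(o['time'],o['tool_pos'],np.degrees(o['tcp_rot']),o['contact_force'],o['moment'],o['grip_width'])
E
```

```text
18.6333 [494.22970429 148.44754384 152.32516451] [1.79911217e+02 1.04412311e-02 1.36137561e+02] [1.24738257 2.78423573 0.30839518] [ 0.65293118 -0.36594831  0.10629418] 17.992020746971228
```

Gripped aligned at 136.1° with almost no torque. Small clockwise steps now.

Emit:
{"method": "play_rows", "body": {
  "moves": [255, 0, 0, 0, 1, 255, 0, 0, 0, 1, 255, 0, 0, 0, 1]
}}

```text
time: 18.88
tool_pos: [494.1, 148.3, 152.3]
tcp_rot: [3.14, 0.0, 2.359]
contact_force: [2.3, 4.2, -1.7]
grip_width: 18.0
```

```bash
python3 - <<'E'
from h import *
o=bot.get_obs(); print(o['time'],np.degrees(o['tcp_rot'])[2],o['contact_force'],o['moment'],o['grip_width'])
E
```

```text
18.8833 135.15086375095808 [ 2.29354557  4.23031989 -1.67306924] [ 0.89189122 -0.60450605  0.36027812] 17.99480964140673
```

Emit:
{"method": "play_rows", "body": {
  "moves": [255, 0, 0, 0, 1, 255, 0, 0, 0, 2, 255, 0, 0, 0, 2, 255, 0, 0, 0, 2]
}}

```text
time: 19.22
tool_pos: [493.9, 148.3, 152.3]
tcp_rot: [3.141, 0.0, 2.324]
contact_force: [2.4, 4.1, -0.0]
grip_width: 17.9
```

```bash
python3 - <<'E'
from h import *
o=bot.get_obs(); print(o['time'],np.degrees(o['tcp_rot'])[2],o['contact_force'],o['moment'],o['grip_width'])
E
```

```text
19.2167 133.18305281615997 [ 2.43430826  4.10149601 -0.01947917] [ 0.9119078  -0.44318965  0.73653457] 17.947330422584162
```

The torque rises as soon as I turn (0.11, 0.36, 0.74 N·m over 3°), so the head is on its stop. I'll ease off, release and retreat.

Emit:
{"method": "play_rows", "body": {
  "moves": [255, 0, 0, 0, -1, 255, 0, 0, 0, -2, 0, 0, 0, 0, -2, 0, 0, 0, 0, -2, 0, 0, 0, 0, -2, 0, 0, 0, 0, -2, 0, 0, 0, 0, -2, 0, 0, 0, 0, -2]
}}

```text
time: 19.88
tool_pos: [493.6, 147.7, 152.1]
tcp_rot: [-3.141, -0.0, 2.358]
contact_force: [0.0, 0.0, -0.6]
grip_width: 53.3
```

Emit:
{"method": "play_rows", "body": {
  "moves": [0, 0, 0, 0, 0, 0, 0, 0, 0, 0, 0, 0, 0, 0, 0, 0, 0, 0, -10, 0, 0, 0, 0, -35, 0, 0, 0, 0, -70, 0, 0, 0, 0, -100, 0, 0, 0, 0, -115, 0]
}}

```text
time: 20.55
tool_pos: [494.9, 148.2, 272.0]
tcp_rot: [3.136, 0.004, 2.359]
contact_force: [1.3, -0.2, -0.3]
grip_width: 91.7
```

Emit:
{"method": "play_rows", "body": {
  "moves": [0, 10, 0, 0, 0, 0, 25, 0, 0, 0, 0, 38, 0, 0, 0, 0, 40, 0, 0, 0, 0, 40, 0, 0, 0, 0, 40, 0, 0, 0]
}}

```text
time: 21.05
tool_pos: [464.9, 176.4, 266.5]
tcp_rot: [-3.14, -0.001, 2.36]
contact_force: [0.6, -0.5, 0.3]
grip_width: 92.0
```

```bash
python3 - <<'E'
from h import *
o=bot.get_obs(); print(o['time'],o['tool_pos'],np.degrees(o['tcp_rot']),o['contact_force'],o['grip_width'])
d=snap('wrist','w14');t=snap('side','t14');s=snap('scene','s14'); g=d['color'].max(2).astype(int)
L=[]
for r in range(216,286,5):
    xs=np.nonzero(g[r,250:305]<80)[0]; L.append((250+(xs.min()+xs.max())/2,r))
P=onz(d,np.array(L),194); v=P[2]-P[-2]; print('yaw bar',np.degrees(np.arctan2(v[1],v[0])))
t0=load('side0')['color'].astype(int);t1=t['color'].astype(int)
for n,(x,y) in dict(tumbler=(233,240),beakR=(374,315),beakL=(315,166),jig=(319,200)).items(): print(n,np.abs(t1-t0)[y-20:y+20,x-14:x+14].mean())
z=lambda i,x0,y0,w,h,f: cv2.resize(i[y0:y0+h,x0:x0+w,::-1],None,fx=f,fy=f,interpolation=cv2.INTER_CUBIC)
cv2.imwrite('pics/z14.png',np.hstack([z(d['color'],180,100,200,200,2),z(s['color'],160,120,160,160,2.5)]))
E
```

```text
21.05 [464.8854501  176.44977822 266.51501627] [-1.79934468e+02 -3.03695119e-02  1.35197593e+02] [ 0.58783447 -0.47442439  0.25064431] 91.9758530380109
yaw bar 136.76772932734394
tumbler 2.2401785714285714
beakR 2.0098214285714286
beakL 2.0410714285714286
jig 2.1345238095238095
```

View pics/z14.png

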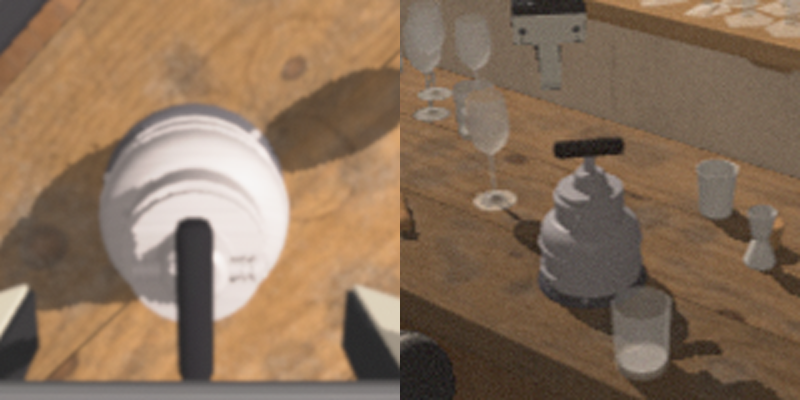

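The head is locked and upright, the gripper is clear, and the bystanders haven't moved. Handing in.

```bash
python3 -c "
from plant import bot
print(bot.close_job())"
```

```text
the job is handed in; nothing more can be done
None
```

The tapping head is locked on the keg and released, and the job was handed in at about 21 s with the gripper clear and open. I lowered it with its pins in the slots, pressed the valve to about 6 mm, and turned it about 70° clockwise to its stop.

**Depth and seating:** The vertical force while pressing matched the spring (7.0 N measured, 7.2 N expected). The reported height while turning put the underside about 21 mm below the mouth, the locked depth. A second grip showed torque rising at once with further turning (0.1, 0.36, 0.74 N·m), so it is against the stop.

**Bystanders:** Tumbler, jigger and beakers showed only noise-level change between the first and last pictures. The wine glass, compared after the first release, differed by 3.2 against a noise level of 2.3; by eye it is standing where it was.

**What failed or disagreed:**
- **First grasp:** It closed just above the T-bar without touching it. In the images the gripper ended about 34 mm short of the tool frame given, so I went 34 mm lower.
- **Locked angle:** The bar's yaw measured 136–137°, against the stop at about 134.4° predicted from the slots. I relied on the torque check instead.
- **Bar height:** The outside cameras gave 180 mm instead of 184 mm. They read the head low in the first pictures too.

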